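# Clamp a blocked lens with the click-stop torque knob

### The arm

A 6-joint arm with a two-finger parallel gripper is mounted at the origin on the work surface. World frame = base frame: x ahead of the robot, y to its left, z up, the work surface at z = 0. Lengths are in m, angles in rad, forces in N, time in s.
With the tool pointing down it reaches from about 0.225 to 0.875 m from the base axis. Payload 3.4 kg.
Tool frame: the origin (TCP) lies between the finger pads; the fingertips stand ctrl.tip_reach ahead of it and the grasp point (between the pads) lies 5 mm behind it (ctrl.tip_reach is the distance from the TCP to the fingertips, in m); z points along the fingers, y is the line along which they close (so a half turn about z gives the same grasp; the last joint's range is limited). The gripper opens to 85 mm and grips with 20 to 120 N. Pads are 22 mm wide; open, the fingers measure 114 mm over their backs; the gripper's body (76 mm by 85 mm) begins 54 mm behind the grasp point. The pads swing forward as they close: fully open they stand 13 mm farther back than shut.
Start: joints at [1.152, 0.276, 1.505, -0, 1.361, -0.121], TCP at [0.169, 0.55, 0.245] pointing down, gripper open.
Joint ranges: [-2.89, 2.89], [-0.75, 2.08], [0.22, 2.7], [-1.18, 4.32], [0.11, 2.71], [-2.7, 2.7]. Speed limits (rad/s): [2.57, 2.57, 3.14, 3.14, 3.14, 3.14].

### API

Orientations are given as a unit quaternion [x, y, z, w].
In Python, from workcell import status, cams, ctrl gives the robot as it stands. The module is installed in compiled form; this text tells all that it offers.
- The arm moves only by the tool move_arm, never from a script. Its argument "plan" is a list of rows, each a list of 2 entries, a list of its own where there are three numbers: the shift along the tool's x, y, z in units of 0.8 m (1.0 is 0.8 m), then the turn, a rotation vector about the tool's x, y, z in units of 180 degrees (1.0 is 180 degrees). A call has 1 to 20 rows; each row shifts and turns the commanded pose from where the row before left it, along the tool's axes as they then stand; what a row does not reach is not made up. A row lasts 1/12 s, in which the tool goes at most 41.7 mm and 7.16 degrees, less where a joint would pass 70% of its speed; a pose out of reach is approached as far as the arm can. A call with a number of a shift or a turn outside -1 to 1 is refused whole. A call with a gripper value outside its range is refused whole. "gripper" is the opening, from 0 (shut) to 1 (fully open), set as the call begins (left out, the last holds). The fingers move at their own pace and stop on an object; "squeeze" is the grip in N (left out, the last holds). Time passes only in rows, so rows that do not move let the fingers close. It gives the time, the measured TCP pose, the force, the opening and the grip force at its end, in the units of the state.
- status.read_state(): the state, without advancing time (a new reading comes with each control period).
- cams.grab_frame(name): name is "side" or "top" or "wrist"; returns a dict with "color" (400x640x3 uint8, red, green, blue), "range_z" (400x640 float32, m along the optical axis (not along the pixel's ray), 0 where there is no reading), "fx", "fy", "cx", "cy" (pixels), "rvec" (rotation vector, rad) and "tvec" (3), from world to camera coordinates, as OpenCV has them. Camera axes: x right, y down, z forward; pixel columns grow to the right and rows downward; lengths in m; the calibration is good to about 2 mm. The wrist camera is an equidistant fisheye: a pixel r from the principal point sees the ray r / f radians off the axis. A picture is of the moment at which its call begins.
- ctrl.sign_off(): hands the job in; it is judged then, once.
The state is a dict: "clock": time; "joint_positions": joint angles; "qd": joint speeds; "tau": joint torques, N m; "ee_pos": TCP position; "eef_rot": TCP orientation; "ft_force": force on the tool from outside, world axes, zero at the start; "ft_torque": the same for the moment, N m; "width": finger opening in m; "finger_force": force on a finger pad.
Only numpy, scipy, OpenCV 4.12 (cv2) and the standard library are available. Lean on these libraries where they do the work, as an engineer would, in place of code of your own. Each camera call takes 0.05 s, during which the arm holds its last target. There are 200 camera calls.

### The job

Pick up the clear lens by its blue block, lay it gently and flat on the black bed of the white lens clamp between the jaw and the two steel posts, and let go. Then turn the clamp's black knob clockwise (seen from above) until its slip clutch clicks with the jaw pressing the lens home against both posts; one click is enough and a second does no harm, but stop before a third, then let go of the knob. Leave the orange-blocked lens, the spectacles and the cleaner jar where they are.

Things in the scene. Friction and masses are not known exactly. Their poses are not given: they have to be found in the camera images.
- lens_block (a point): The lens to clamp: clear glass disc 60 mm across, 8 mm thick, lying flat, with a blue cylindrical block 20 mm across and 26 mm tall on its centre as grip (34 mm tall in all, about 60 g). This point: middle of the block, 21 mm above the lens's underside; z is the lens axis. Starts on the table, perhaps in the orange-blocked one's place.
- lens_base (a point): Centre of the glass disc of the clear lens, on its axis, 4 mm above its underside.
- lens: The clear lens with the blue block; origin at the centre of its underside.
- clamp: The lens clamp, fixed: white housing 210 mm (own x) by 100 mm (own y), top 40 mm above the table. Origin: centre of its underside. Own +x is the way the jaw closes: knob near the -x end, jaw in the middle, black bed and posts at the +x end. +x points roughly along the robot's +y.
- bed: The black bed plate the lens lies on, 40 mm above the table, level with the housing's top; it spans 20 mm to the -x side and 105 mm to the +x side of the clamp's middle, 100 mm wide. Origin: on the clamp's centre line, 36 mm up.
- nest (a point): Where the glass disc's centre (lens_base) is once the lens lies flat and touches both posts: 4 mm above the bed, over the white cross; axes as the clamp. The two steel posts (12 mm across, 11 mm tall) stand on its +x side, centres 25.5 mm further in x and 25.5 mm either way in y.
- jaw_face (a point): Centre of the front face of the aluminium jaw (36 mm wide, 9 mm tall, 1 mm clear of the bed). It moves along the clamp's +x, 16 mm per radian of knob. It starts 34 to 39 mm short of the nest, so the lens (radius 30 mm) has 4 to 9 mm of room in x; in y nothing blocks it. Laid centred in that room, the lens is slid home by the jaw.
- jaw: The jaw: aluminium bar on a steel tongue; origin at the foot of its face, on the bed. Its rack drags with about 8 N, so it stays where it is left.
- knob_grip (a point): The black knob: disc 44 mm across (top 54 mm above the table) with an upright grip bar 44 mm long (own x), 14 mm thick (own y), top 90 mm above the table. This point: on the vertical turning axis, 76 mm above the table, where to pinch the bar. The axis is 75 mm to the -x side of the clamp's origin. It needs 0.4 to 2.8 rad clockwise in all: regrasp if need be.
- knob: Knob; origin on its axis, 46 mm above the table. Its feel, clockwise: first 0 to 1.8 rad of unseen free play, light drag; then about 0.1 N m while the jaw moves; with the lens held the torque at the wrist climbs to 0.2 to 0.3 N m within 0.1 to 0.3 rad, then the clutch clicks over and drops it to near nothing. A click every 0.39 rad if turned on. It stays where it is left.
- knob_mark (a point): Point on the knob's own +x side, 20 mm from the axis, at the bottom of its disc, under the white line on top of the grip bar.
- ring_axis (a point): Centre of the top of the yellow ring under the knob, 54 mm across, 46 mm above the table. Own x points to its one bold black tick, which the knob's white line (knob +x) is over at the start. It turns with the knob and stays behind only when the clutch slips: one click leaves the knob 0.2 to 0.4 rad clockwise of it, two clicks 0.6 to 0.8.
- spare_block (a point): Bystander: a like lens of amber glass with an orange block; the middle of the block, 21 mm above its underside.
- spectacles_mid (a point): Bystander: black spectacles with open temples, 138 mm wide, 130 mm long, 43 mm high, standing on the table; a point between the temples, 30 mm behind the rims.
- cleaner: Bystander: jar of cleaner, 44 mm across, 90 mm tall, upright; centre of its underside.
Mind the look-alikes: they are no part of the job. There is more than one size of the clamp; the job needs the smaller.

How it is judged:
On the way, in this order (a step that is already met when the one before it is completed fails the run):
1. the lens lies flat on the bed between jaw and posts, let go (horizontal distance between lens_base and nest below 0.014 m and z of lens_base in the frame of nest between -0.0015 and 0.0015 m and angle between lens_base's own z axis and vertical below 0.04 rad and contact force between lens and the fingers below 0.1 N), for 0.2 s.
2. the clutch has clicked with the lens pressed home against the posts by the jaw (horizontal distance between lens_base and nest below 0.002 m and z of lens_base in the frame of nest between -0.0015 and 0.0015 m and angle between lens_base's own z axis and vertical below 0.04 rad and y of knob_mark in the frame of ring_axis below -0.0034 m and contact force between jaw and lens above 1 N), for 0.1 s.
At the end, for the whole second after the job is handed in: The clear lens lies flat on the bed within 2 mm of the nest's centre (height within 1.5 mm, tilt under 0.04 rad), at rest, still pressed by the jaw with over 1 N; the knob stands past the first click and before the third (0.17 to 0.80 rad clockwise of the ring); lens and knob are let go (all of step 2 and y of knob_mark in the frame of ring_axis above -0.0144 m and linear speed of lens below 0.01 m/s and contact force between knob and the fingers below 0.1 N); the robot touches nothing.
It fails at once if the clutch is wound on to a third click (knob over 0.80 rad past the ring) (y of knob_mark in the frame of ring_axis below -0.0144 m).
It fails at once if the lens is pressed on to the bed with over 50 N (contact force between lens and bed above 50 N).
It fails at once if the lens is let fall (over 0.4 m/s out of the fingers) (linear speed of lens above 0.4 m/s and contact force between lens and the fingers below 0.1 N).
It fails at once if the jaw squeezes the lens with over 35 N (contact force between jaw and lens above 35 N).
It fails at once if the orange-blocked lens, the spectacles or the cleaner jar is moved over 15 mm (distance of any of spare_block, spectacles_mid, cleaner from where it was at the start of the episode above 0.015 m).
It also fails if it takes over 72 s, if anything falls off the work surface, if the arm or the gripper's body presses on something with over 40 N, if the wrist force passes 120 N, or if a joint passes its speed limit or range.

## Working session

There is one attempt and no reset: what is moved stays moved. The work goes in short steps, Python scripts to look and compute and a tool call to move; the robot and the scene stay as the last step left them, time stands still between calls to the robot, and variables do not carry over. Pictures are saved under pics/ and viewed, at most 10 in all, crops included, and the job is handed in when it is done.

Besides the shell and the picture viewer there is one more tool, called after "Emit:" by a JSON object that holds its "method" and its "body". move_arm: Moves the arm, as the interface text tells. Shifts and turns lie within -1 to 1; 1 stands for 0.8 m of shift or 180 degrees of turn. Its arguments: {"type":"object","properties":{"plan":{"type":"array","items":{"type":"array"}},"gripper":{"type":"number"},"squeeze":{"type":"number"}},"required":["plan"]}

```bash
mkdir -p pics; cat > h.py <<'E'
import numpy as np, cv2
from workcell import status, cams, ctrl
from scipy.spatial.transform import Rotation as R
def grab(n):
    return cams.grab_frame(n)
def ray(f,u,v,fish=False):
    x=(u-f["cx"])/f["fx"]; y=(v-f["cy"])/f["fy"]
    if fish:
        r=np.hypot(x,y); s=np.tan(r)/r if r>1e-9 else 1; x*=s;y*=s
    return np.array([x,y,1.])
def world(f,u,v,z=None,fish=False):
    "pixel to world, on plane z or by depth"
    M=R.from_rotvec(np.ravel(f["rvec"])).as_matrix(); t=np.ravel(f["tvec"])
    d=M.T@ray(f,u,v,fish); c=-M.T@t
    k=(z-c[2])/d[2] if z is not None else f["range_z"][int(v),int(u)]
    return c+k*d
def save(f,name,crop=None,s=1):
    im=f["color"]
    if crop: a,b,c,d=crop; im=im[b:d,a:c]
    im=cv2.resize(im,None,fx=s,fy=s,interpolation=cv2.INTER_CUBIC)
    cv2.imwrite("pics/"+name,im[:,:,::-1])
E
python3 - <<'E'
from h import *
import pickle
s=status.read_state(); print(s, ctrl.tip_reach)
F={n:grab(n) for n in("top","side")}
pickle.dump(F,open("F.pkl","wb"))
for n,f in F.items(): print(n,f["fx"],f["cx"],f["cy"],f["rvec"],f["tvec"])
save(F["top"],"top1.png",s=1.25); save(F["side"],"side1.png",s=1.25)
E
```

```text
{'clock': 0.0, 'joint_positions': array([ 1.15199748e+00,  2.76623150e-01,  1.50611673e+00,  3.45741039e-06,
        1.36068343e+00, -1.20982932e-01]), 'qd': array([ 5.48022181e-04,  3.70774258e-04,  3.03541767e-04, -7.94716062e-04,
        3.03523850e-03,  9.07960841e-05]), 'tau': array([-1.75370544e-03, -4.16771686e+01, -2.45820451e+01, -2.37594977e-04,
        1.08690889e-02, -6.67331577e-07]), 'ee_pos': array([0.16851942, 0.54924251, 0.24443016]), 'eef_rot': array([ 1.48358561e-01,  9.88933213e-01, -8.81745073e-04, -2.45680395e-04]), 'ft_force': array([-0.08534274,  0.26153036, -1.29844679]), 'ft_torque': array([-0.00467127,  0.00297986, -0.00074163]), 'finger_force': 0.0, 'width': 0.08516402601316929} 0.014
top 487.52742003464635 315.24876201657764 195.24090077604833 [ 2.12800381 -2.17259477  0.1717106 ] [0.00197834 0.6283692  1.08157259]
side 389.1164042997045 321.5052764726157 198.22591060839204 [ 0.40374467 -2.850964    1.02788081] [0.62017879 0.18686181 0.78635185]
```

View pics/top1.png

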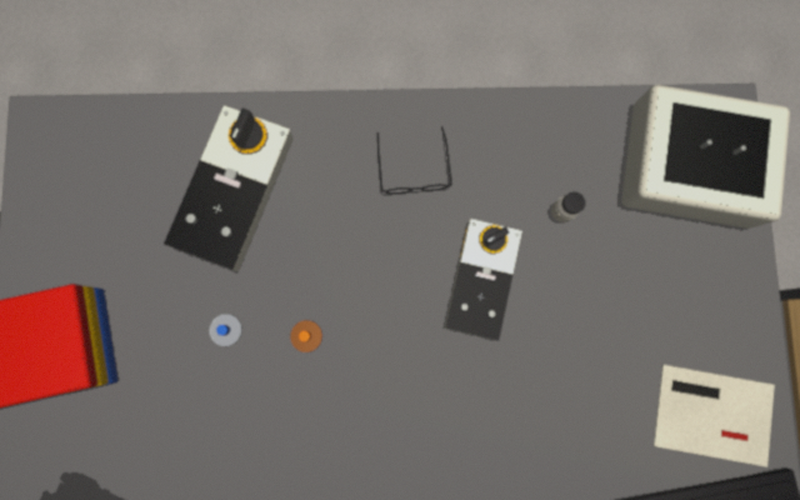

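View pics/side1.png

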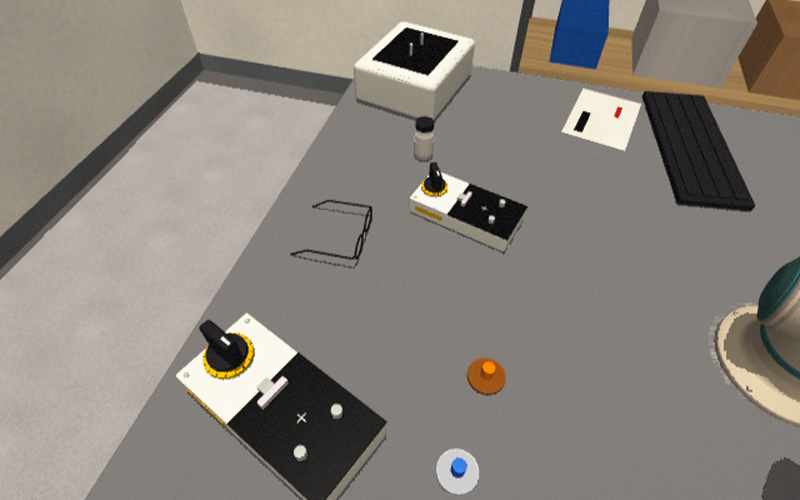

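Top picture (800 px scale): the clear lens with the blue block is at (225,330). Its look-alike, amber with an orange block, is at (306,336). The clamps are the large one at (228,190) and the smaller one at (483,280); I choose the blue-blocked lens and the small clamp. The bystanders are the spectacles (413,160) and the jar (570,207), with a white box further off at (705,155).

```bash
python3 - <<'E'
from h import *
import pickle
F=pickle.load(open("F.pkl","rb")); t=F["top"]
P=lambda n,u,v,z:print(n,world(t,u/1.25,v/1.25,z).round(3))
P("lens glass",225,330,.008);P("block top",223,330,.034);P("orange",306,336,.008)
P("knob axis",493,239,.046);P("cross",481,296,.04);P("postL",464,307,.051);P("postR",492,313.5,.051)
for c in[(471,219),(522,230),(499,340),(444,328)]:P("corner",*c,.04)
P("jar",573,203,.09);P("spec",381,192,.03);P("specR",450,187,.03);P("spec tip",443,127,.03)
P("big",228,190,.05)
a=t["color"][165:280,345:430]; b=t["color"][240:290,155:270]
a=cv2.resize(a,None,fx=5,fy=5,interpolation=cv2.INTER_CUBIC)
b=cv2.resize(b,(368,160),interpolation=cv2.INTER_CUBIC)
o=np.zeros((575,800,3),np.uint8);o[:,:425]=a;o[:160,430:798]=b
cv2.imwrite("pics/crop1.png",o[:,:,::-1])
E
```

```text
lens glass [0.478 0.308 0.008]
block top [0.478 0.305 0.034]
orange [0.463 0.157 0.008]
knob axis [ 0.634 -0.195  0.046]
cross [ 0.529 -0.169  0.04 ]
postL [ 0.509 -0.136  0.051]
postR [ 0.497 -0.186  0.051]
corner [ 0.674 -0.156  0.04 ]
corner [ 0.651 -0.251  0.04 ]
corner [ 0.449 -0.199  0.04 ]
corner [ 0.472 -0.099  0.04 ]
jar [ 0.69  -0.335  0.09 ]
spec [0.731 0.011 0.03 ]
specR [ 0.739 -0.12   0.03 ]
spec tip [ 0.858 -0.111  0.03 ]
big [0.736 0.296 0.05 ]
```

View pics/crop1.png

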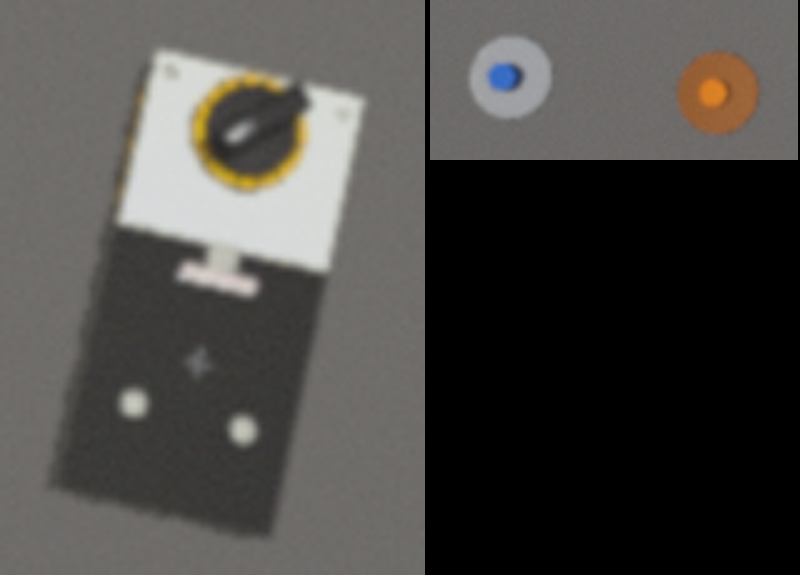

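The crop confirms the blue block on the clear disc at left and the amber/orange one at right. The small clamp is 0.210 m long by measurement. Its posts are at the bottom, and the knob's white line points lower-left. By the picture its +x runs along about (-0.97, 0.25) in the world, not +y as the text says, so I go by the picture.

```bash
cat >> h.py <<'E'
def to(p,yaw=None):
    "print total shift (tool axes, units of 0.8 m) and turn (units of 180 deg) to bring TCP to p, tool down, tool-x heading yaw deg"
    s=status.read_state(); T=R.from_quat(s["eef_rot"])
    d=T.inv().apply(np.array(p)-s["ee_pos"])/.8
    x=T.apply([1,0,0]); cur=np.degrees(np.arctan2(x[1],x[0]))
    print("clock",s["clock"],"at",s["ee_pos"].round(4),"yaw",cur.round(2),"shift",d.round(4),"rows>=",np.linalg.norm(d)/.052)
    if yaw is not None:
        c,q=np.cos(np.radians(yaw)),np.sin(np.radians(yaw))
        G=R.from_matrix(np.array([[c,q,0],[q,-c,0],[0,0,-1]]).T)
        r=(T.inv()*G).as_rotvec()/np.pi; print("turn",r.round(4),"rows>=",np.linalg.norm(r)*180/7.16)
E
python3 - <<'E'
from h import *
to([.478,.306,.14],165)
E
```

```text
clock 0.1 at [0.1685 0.5493 0.2445] yaw 162.94 shift [-0.4591 -0.177   0.1308] rows>= 9.79071632658094
turn [-0.0005 -0.0001 -0.0114] rows>= 0.28808434556463847
```

Emit:
{"method": "move_arm", "body": {"plan": [[[-0.038,-0.0147,0.0109],[0,0,-0.001]],[[-0.038,-0.0147,0.0109],[0,0,-0.001]],[[-0.038,-0.0147,0.0109],[0,0,-0.001]],[[-0.038,-0.0147,0.0109],[0,0,-0.001]],[[-0.038,-0.0147,0.0109],[0,0,-0.001]],[[-0.038,-0.0147,0.0109],[0,0,-0.001]],[[-0.038,-0.0147,0.0109],[0,0,-0.001]],[[-0.038,-0.0147,0.0109],[0,0,-0.001]],[[-0.038,-0.0147,0.0109],[0,0,-0.001]],[[-0.038,-0.0147,0.0109],[0,0,-0.001]],[[-0.038,-0.0147,0.0109],[0,0,-0.001]],[[-0.038,-0.0147,0.0109],[0,0,0]],[[0,0,0],[0,0,0]],[[0,0,0],[0,0,0]]], "gripper": 0.7, "squeeze": 30}}

```text
clock: 1.27
ee_pos: [0.4809, 0.3117, 0.1395]
eef_rot: [0.133, 0.991, -0.001, -0.001]
ft_force: [-1.3, 0.4, -1.0]
width: 0.0597
finger_force: 0.0
```

```bash
python3 - <<'E'
from h import *
to([.478,.306,.14],165)
f=grab("wrist"); save(f,"w1.png",s=1.25)
for z in (.034,.008):
  # blue segmentation
  hsv=cv2.cvtColor(f["color"],cv2.COLOR_RGB2HSV); m=cv2.inRange(hsv,(105,120,60),(125,255,255))
  n,l,st,c=cv2.connectedComponentsWithStats(m); i=1+np.argmax(st[1:,4]); print(st[i],c[i])
  print(world(f,*c[i],z,True))
E
```

```text
clock 1.2667 at [0.4809 0.3117 0.1395] yaw 164.73 shift [ 0.0016 -0.0079 -0.0006] rows>= 0.1547145930057477
turn [-0.0004 -0.0006 -0.0015] rows>= 0.04176446893541867
[ 502   14  101  204 4085] [538.5627907  123.48274174]
[0.45774104 0.51150226 0.034     ]
[ 502   14  101  204 4085] [538.5627907  123.48274174]
[0.46297663 0.53161907 0.008     ]
```

View pics/w1.png

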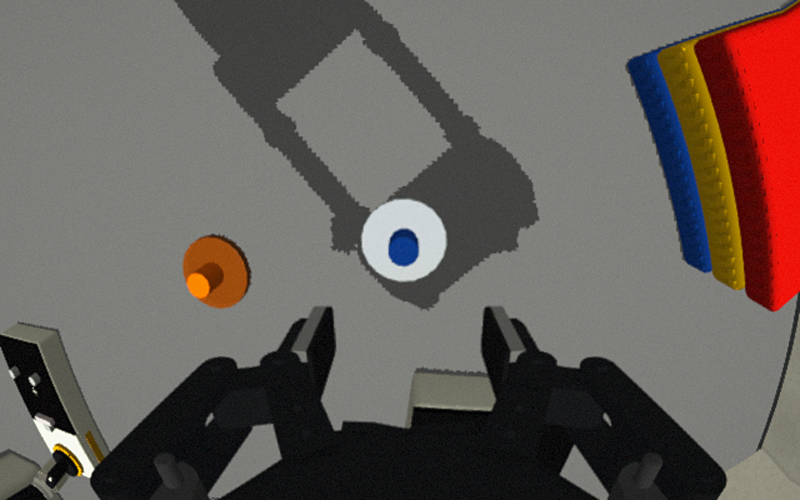

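The wrist picture shows the lens disc centred at (404,240) and the block top at (403,250) between the open fingers. The orange lens at (216,270) is well clear. The image code had picked the blue book instead, so I use the pixels I read.

```bash
python3 - <<'E'
from h import *
f=grab("wrist")
g=world(f,404/1.25,240/1.25,.008,True); b=world(f,403/1.25,251/1.25,.034,True);print(g,b)
print("fov cam",f["fx"],f["tvec"])
to([g[0],g[1],.026],165)
E
```

```text
[0.47520455 0.31028736 0.008     ] [0.47541232 0.30987921 0.034     ]
fov cam 309.70691628693146 [-0.42700436 -0.37181141  0.17037824]
clock 1.3667 at [0.4795 0.3132 0.1404] yaw 164.89 shift [ 0.0041 -0.0049  0.143 ] rows>= 2.752203888636327
turn [-0.0001 -0.0004 -0.0006] rows>= 0.018495681810193378
```

Emit:
{"method": "move_arm", "body": {"plan": [[[0.0038,-0.0053,0.025],[0,0,0]],[[0,0,0.03],[0,0,0]],[[0,0,0.03],[0,0,0]],[[0,0,0.025],[0,0,0]],[[0,0,0.018],[0,0,0]],[[0,0,0.01],[0,0,0]],[[0,0,0.005],[0,0,0]],[[0,0,0],[0,0,0]],[[0,0,0],[0,0,0]]]}}

```text
clock: 2.12
ee_pos: [0.4763, 0.3105, 0.0271]
eef_rot: [0.131, 0.991, 0.0, 0.001]
ft_force: [-0.5, 0.8, -0.3]
width: 0.0598
finger_force: 0.0
```

```bash
python3 - <<'E'
from h import *
to([.476,.309,.026],165)
E
```

```text
clock 2.1167 at [0.4763 0.3105 0.0271] yaw 164.96 shift [-0.0001 -0.002   0.0013] rows>= 0.045677698579138885
turn [ 0.0003  0.0003 -0.0002] rows>= 0.01255611377726339
```

Emit:
{"method": "move_arm", "body": {"plan": [[[0,-0.001,0],[0,0,0]],[[0,0,0],[0,0,0]],[[0,0,0],[0,0,0]],[[0,0,0],[0,0,0]],[[0,0,0],[0,0,0]],[[0,0,0],[0,0,0]],[[0,0,0],[0,0,0]],[[0,0,0],[0,0,0]]], "gripper": 0, "squeeze": 30}}

```text
clock: 2.78
ee_pos: [0.4764, 0.3092, 0.0271]
eef_rot: [0.131, 0.991, 0.0, 0.001]
ft_force: [-1.1, -1.3, 6.3]
width: 0.0186
finger_force: 29.4
```

Emit:
{"method": "move_arm", "body": {"plan": [[[0,0,-0.005],[0,0,0]],[[0,0,-0.015],[0,0,0]],[[0,0,-0.03],[0,0,0]],[[0,0,-0.04],[0,0,0]],[[0,0,-0.04],[0,0,0]],[[0,0,-0.03],[0,0,0]],[[0,0,-0.015],[0,0,0]],[[0,0,0],[0,0,0]]]}}

```text
clock: 3.45
ee_pos: [0.4777, 0.3099, 0.1697]
eef_rot: [0.131, 0.991, 0.002, 0.003]
ft_force: [0.6, 0.6, 0.3]
width: 0.0187
finger_force: 29.4
```

```bash
python3 - <<'E'
from h import *
f=grab("wrist"); save(f,"w2.png",s=1.25)
s=status.read_state(); print(s["width"],s["finger_force"],s["ft_force"])
T=R.from_quat(s["eef_rot"])
M=R.from_rotvec(np.ravel(f["rvec"])).as_matrix(); c=-M.T@np.ravel(f["tvec"])
print("cam in tool",T.inv().apply(c-s["ee_pos"]),"axis",T.inv().apply(M[2]))
g=grab("side");save(g,"s2.png",s=1.25)
to([.53,-.17,.14],165)
E
```

```text
0.018908491369104552 29.37026470899582 [-0.06143177  0.0055941  -1.36132313]
cam in tool [ 7.23958202e-02  1.03873120e-04 -1.29971173e-01] axis [-2.88472881e-01  9.42615073e-04  9.57487602e-01]
clock 3.55 at [0.4756 0.3089 0.166 ] yaw 164.92 shift [-0.2214 -0.5602  0.0326] rows>= 11.601687403383815
turn [-0.     -0.0001 -0.0005] rows>= 0.01188787833364496
```

View pics/w2.png

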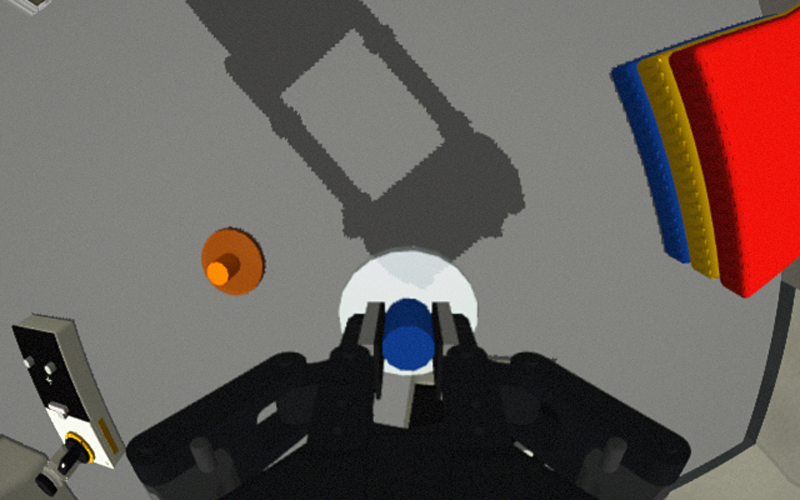

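The blue block is held centred between the pads at about (408,335), and the disc is level below it, spanning columns 339–477 with its far edge at (408,250). The small clamp shows at lower-left, around (60,390).

```bash
python3 - <<'E'
from h import *
f=grab("wrist"); s=status.read_state(); T=R.from_quat(s["eef_rot"])
for z,p in((.019,(408,252)),(.027,(408,247)),(.023,(339,305)),(.023,(477,305)),(-.007,(408,374))):
  print(p,(T.inv().apply(world(f,p[0]/1.25,p[1]/1.25,s["ee_pos"][2]-z,True)-s["ee_pos"])*1000).round(1))
E
```

```text
(408, 252) [28.2 -0.1 19. ]
(408, 247) [27.9 -0.1 27. ]
(339, 305) [  2.9 -30.1  23. ]
(477, 305) [ 2.9 29.9 23. ]
(408, 374) [-12.   -0.2  -7. ]
```

Emit:
{"method": "move_arm", "body": {"plan": [[[-0.015,-0.038,0],[0,0,0]],[[-0.0178,-0.045,0],[0,0,0]],[[-0.0178,-0.045,0],[0,0,0]],[[-0.0178,-0.045,0],[0,0,0]],[[-0.0178,-0.045,0],[0,0,0]],[[-0.0178,-0.045,0],[0,0,0]],[[-0.0178,-0.045,0],[0,0,0]],[[-0.0178,-0.045,0],[0,0,0]],[[-0.0178,-0.045,0],[0,0,0]],[[-0.0178,-0.045,0],[0,0,0]],[[-0.0178,-0.045,0],[0,0,0]],[[-0.0178,-0.045,0],[0,0,0]],[[-0.01,-0.025,0],[0,0,0]],[[0,0,0],[0,0,0]],[[0,0,0],[0,0,0]]]}}

```text
clock: 4.85
ee_pos: [0.5293, -0.1686, 0.1641]
eef_rot: [0.133, 0.991, 0.001, -0.002]
ft_force: [0.3, 1.1, -0.4]
width: 0.0186
finger_force: 29.5
```

```bash
python3 - <<'E'
from h import *
f=grab("wrist"); save(f,"w3.png",s=1.25)
to([.53,-.17,.14],165); print(status.read_state()["joint_positions"])
E
```

```text
clock 4.9 at [ 0.5291 -0.1674  0.1644] yaw 164.84 shift [-0.002  -0.0029  0.0305] rows>= 0.589565943722546
turn [ 0.0005 -0.0013 -0.0009] rows>= 0.042027420800757165
[-4.32327229e-01  3.05710431e-01  1.67283206e+00  8.96020348e-04
  1.16744873e+00 -1.73892847e+00]
```

View pics/w3.png

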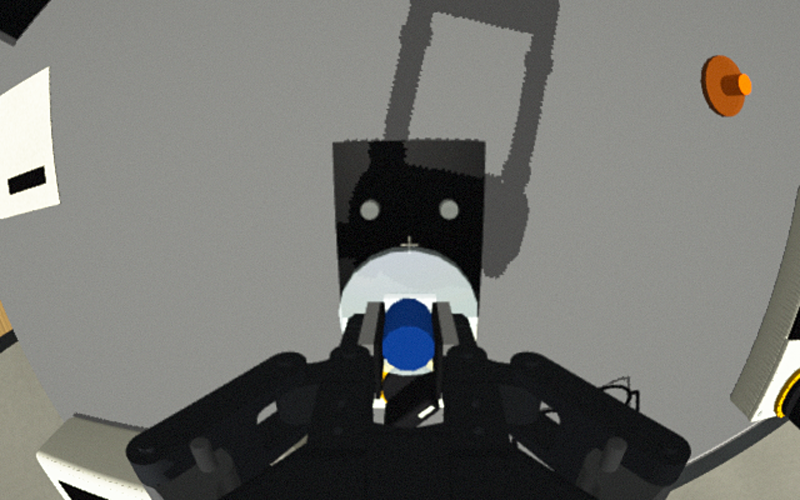

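Below the held lens, the cross is at (409,244), the post tops at (370,209) and (449,209), and the bed's far corners at (333,142) and (485,142). All of it lines up with the tool.

```bash
python3 - <<'E'
from h import *
f=grab("wrist")
W=lambda u,v,z: world(f,u/1.25,v/1.25,z,True)[:2]
c=W(409,244,.04);a=W(370,209,.051);b=W(449,209,.051);d=W(333,142,.04);e=W(485,142,.04)
n=a-b; print("cross",c,"posts",a,b,np.linalg.norm(n),"bed width",np.linalg.norm(d-e))
y=np.degrees(np.arctan2(n[1],n[0])); print("y axis dirs",y, np.degrees(np.arctan2(*(d-e)[::-1])))
cl=np.radians(y+90); 
for k in(0,180):
  x=np.array([np.cos(cl+np.radians(k)),np.sin(cl+np.radians(k))])
  if x[0]<0: print("yaw",y+90+k,"nest from posts",(a+b)/2-.0255*x, "target centre -3mm",c-.003*x)
to([*c,.1],165)
E
```

```text
cross [ 0.52582036 -0.16625949] posts [ 0.49414958 -0.18335865] [ 0.50731863 -0.13494003] 0.05017755004465213 bed width 0.09914740085805293
y axis dirs -105.21543005712621 -105.1952331092158
yaw 164.7845699428738 nest from posts [ 0.52534023 -0.16584179] target centre -3mm [ 0.52871519 -0.16704684]
clock 4.95 at [ 0.5293 -0.1668  0.1648] yaw 164.92 shift [ 0.004  -0.0006  0.081 ] rows>= 1.5594888076328308
turn [ 0.0004 -0.0011 -0.0005] rows>= 0.03237526102454227
```

```bash
python3 - <<'E'
from h import *
import pickle
t=pickle.load(open("F.pkl","rb"))["top"]
g=lambda u,v,z: world(t,345+u/5,165+v/5,z)[:2]
x=np.array([-.965,.262])
c=g(198,362,.04)
for n,u,v in(("front mid",218,290),("frontL",180,281),("frontR",256,296)): print(n,(g(u,v,.05)-c)@x)
print(c,g(133,403,.051),g(243,430,.051))
to([.5262,-.1663,.075],164.8)
E
```

```text
front mid -0.03336962544349392
frontL -0.03318112359998879
frontR -0.034902096802534296
[ 0.52799692 -0.1685746 ] [ 0.50939137 -0.13651527] [ 0.49614434 -0.18602538]
clock 4.95 at [ 0.5293 -0.1668  0.1648] yaw 164.92 shift [ 0.0035 -0.0006  0.1122] rows>= 2.1594911122922107
turn [ 0.0004 -0.0011  0.0006] rows>= 0.0342152592979006
```

Emit:
{"method": "move_arm", "body": {"plan": [[[0.0042,-0.0006,0.02],[0,0,0]],[[0,0,0.03],[0,0,0]],[[0,0,0.025],[0,0,0]],[[0,0,0.015],[0,0,0]],[[0,0,0.01],[0,0,0]],[[0,0,0],[0,0,0]],[[0,0,0],[0,0,0]],[[0,0,0],[0,0,0]]]}}

```text
clock: 5.62
ee_pos: [0.5277, -0.1672, 0.0871]
eef_rot: [0.131, 0.991, -0.0, 0.001]
ft_force: [-0.3, 0.2, 0.5]
width: 0.0187
finger_force: 29.5
```

```bash
python3 - <<'E'
from h import *
f=grab("wrist"); save(f,"w4.png",(190,110,470,310),2.8)
to([.5257,-.1661,.067],164.8)
s=status.read_state(); print(s["ft_force"])
T=R.from_quat(s["eef_rot"])
M=R.from_rotvec(np.ravel(f["rvec"])).as_matrix(); print("cam tilt",T.inv().apply(M[2]))
E
```

```text
clock 5.6667 at [ 0.5278 -0.1674  0.0872] yaw 164.95 shift [0.003  0.001  0.0253] rows>= 0.49029216421111865
turn [-0.0001  0.0006  0.0008] rows>= 0.026829701519644707
[-0.28784412  0.2422645  -0.27290539]
cam tilt [-0.28538993 -0.00121404  0.95841072]
```

View pics/w4.png

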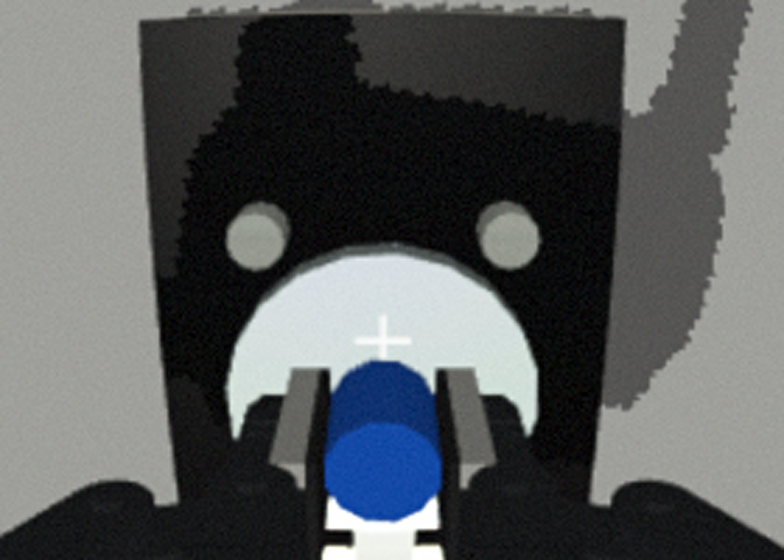

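In the crop the cross at (382,341) shows through the glass. The post tops are at (258,241) and (509,241), and the disc's far edge is at (388,245–252), with the lens level.

```bash
python3 - <<'E'
from h import *
f=grab("wrist"); s=status.read_state(); T=R.from_quat(s["eef_rot"]); z0=s["ee_pos"][2]
for n,u,v,z in(("cross",382,341,.04),("pL",258,241,.051),("pR",509,241,.051),("edge top",386,254,z0-.019),("edge bot",386,245,z0-.027),("left",228,385,z0-.023),("right",538,385,z0-.023)):
  print(n,(T.inv().apply(world(f,190+u/2.8,110+v/2.8,z,True)-s["ee_pos"])*1000).round(1))
to([.5257,-.1661,.067],164.8)
E
```

```text
cross [ 1.2 -0.4 47.3]
pL [ 27.  -24.9  36.2]
pR [27.  24.8 36.2]
edge top [29.4  0.3 18.9]
edge bot [28.8  0.4 26.9]
left [  1.7 -30.3  23. ]
right [ 1.7 29.9 23. ]
clock 5.7167 at [ 0.5278 -0.1676  0.0873] yaw 164.94 shift [0.003  0.0011 0.0254] rows>= 0.4918032744649169
turn [-0.0001  0.0007  0.0008] rows>= 0.026215981481790204
```

Emit:
{"method": "move_arm", "body": {"plan": [[[0.0009,0,0.006],[0,0,0]],[[0,0,0.006],[0,0,0]],[[0,0,0.005],[0,0,0]],[[0,0,0.003],[0,0,0]],[[0,0,0.002],[0,0,0]],[[0,0,0.001],[0,0,0]],[[0,0,0],[0,0,0]],[[0,0,0],[0,0,0]]]}}

```text
clock: 6.38
ee_pos: [0.5263, -0.1673, 0.0677]
eef_rot: [0.131, 0.991, 0.0, -0.0]
ft_force: [1.3, 0.6, -0.6]
width: 0.0187
finger_force: 29.5
```

Emit:
{"method": "move_arm", "body": {"plan": [[[0,0,0.0007],[0,0,0]],[[0,0,0],[0,0,0]],[[0,0,0],[0,0,0]],[[0,0,0],[0,0,0]]]}}

```text
clock: 6.72
ee_pos: [0.5263, -0.1674, 0.0674]
eef_rot: [0.131, 0.991, -0.0, 0.0]
ft_force: [0.5, -0.1, -0.5]
width: 0.0186
finger_force: 29.5
```

Emit:
{"method": "move_arm", "body": {"plan": [[[0,0,0.0008],[0,0,0]],[[0,0,0],[0,0,0]],[[0,0,0],[0,0,0]],[[0,0,0],[0,0,0]]]}}

```text
clock: 7.05
ee_pos: [0.5263, -0.1674, 0.0671]
eef_rot: [0.131, 0.991, -0.0, 0.0]
ft_force: [0.1, 0.3, 4.8]
width: 0.019
finger_force: 29.9
```

The 4.8 N reading means the lens is on the bed. I'll open the fingers, then rise and look.

Emit:
{"method": "move_arm", "body": {"plan": [[[0,0,0],[0,0,0]],[[0,0,0],[0,0,0]],[[0,0,0],[0,0,0]],[[0,0,0],[0,0,0]],[[0,0,0],[0,0,0]],[[0,0,-0.005],[0,0,0]],[[0,0,-0.02],[0,0,0]],[[0,0,-0.03],[0,0,0]],[[0,0,-0.04],[0,0,0]],[[0,0,-0.04],[0,0,0]],[[-0.02,0,-0.02],[0,0,0]],[[-0.03,0,0],[0,0,0]],[[-0.03,0,0],[0,0,0]],[[-0.02,0,0],[0,0,0]],[[0,0,0],[0,0,0]],[[0,0,0],[0,0,0]]], "gripper": 0.55}}

```text
clock: 8.38
ee_pos: [0.6035, -0.1881, 0.1903]
eef_rot: [0.131, 0.991, 0.0, -0.001]
ft_force: [-0.7, 0.4, -0.1]
width: 0.0465
finger_force: 0.0
```

```bash
python3 - <<'E'
from h import *
f=grab("wrist"); save(f,"w5.png",(190,60,470,260),2.8)
s=status.read_state(); print(s["joint_positions"])
to([.53,-.17,.14],165)
E
```

```text
[-4.12239012e-01  3.93689571e-01  1.46527143e+00 -1.22047061e-05
  1.28463011e+00 -1.71991625e+00]
clock 8.4333 at [ 0.6027 -0.1878  0.1902] yaw 164.92 shift [ 0.0934 -0.0022  0.063 ] rows>= 2.1663708353148343
turn [ 0.0001 -0.0006 -0.0004] rows>= 0.019149313124488334
```

View pics/w5.png

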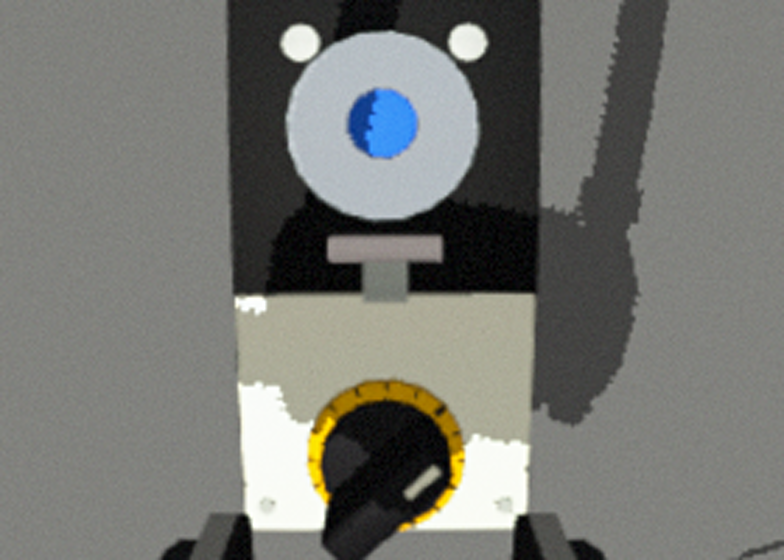

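The lens lies flat, centred at (383,125), just shy of the posts at (300,43) and (467,43), with a gap to the jaw face at row 236. The knob's ring is centred at (386,457). The white line runs from (406,495) to (440,470), and the bold tick is near (441,410).

```bash
python3 - <<'E'
from h import *
f=grab("wrist")
g=lambda u,v,z: world(f,190+u/2.8,60+v/2.8,z,True)
x=np.array([-.965,.262]);yv=np.array([-.262,-.965])
c=g(386,457,.046);p=g(406,494,.09);q=g(440,470,.09);t=g(441,410,.046)
cr=g(383,125,.048)
n=(g(300,43,.051)+g(467,43,.051))[:2]/2-.0255*x
print("axis ring",c,"axis from nest",n,n-.108*x)
for a,b in((p,q),(c,t)):
  d=(b-a)[:2]; print("dir",np.degrees(np.arctan2(d[1],d[0])), np.linalg.norm(d))
print("line mid from axis",((p+q)/2-c)[:2],np.linalg.norm(((p+q)/2-c)[:2]),np.degrees(np.arctan2(*((p+q)/2-c)[1::-1])))
l=g(382,125,.048)[:2]; print("lens-nest in clamp",(l-n)@x,(l-n)@yv)
E
```

```text
axis ring [ 0.63130579 -0.19474668  0.046     ] axis from nest [ 0.52596137 -0.16717441] [ 0.63018137 -0.19547041]
dir 112.41780406844588 0.012062102810119433
dir 117.21327663351343 0.024518642213928795
line mid from axis [-0.00586516  0.01226136] 0.0135919511514769 115.56387513124935
lens-nest in clamp -0.00020043430442345366 0.000438549171416994
```

Emit:
{"method": "move_arm", "body": {"plan": [[[-0.02,0,0],[0,0,0.03]],[[-0.01,0,0],[0,0,0.035]],[[0,0,0],[0,0,0.035]],[[0,0,0],[0,0,0.035]],[[0,0,0],[0,0,0.035]],[[0,0,0],[0,0,0.035]],[[0,0,0],[0,0,0.035]],[[0,0,0],[0,0,0.035]],[[0,0,0],[0,0,0]],[[0,0,0],[0,0,0]]]}}

```text
clock: 9.32
ee_pos: [0.6255, -0.1948, 0.1908]
eef_rot: [0.533, 0.846, -0.0, -0.0]
ft_force: [-0.2, -0.4, -0.2]
width: 0.0469
finger_force: 0.0
```

```bash
python3 - <<'E'
from h import *
to([.631,-.195,.073],115)
print(status.read_state()["joint_positions"])
f=grab("wrist"); save(f,"w6.png",(190,110,470,310),2.8)
E
```

```text
clock 9.3167 at [ 0.6255 -0.1948  0.1908] yaw 115.57 shift [-0.0033  0.0061  0.1473] rows>= 2.835950708981082
turn [-0.0001 -0.0002  0.0032] rows>= 0.07955691732540765
[-4.08088600e-01  4.27461920e-01  1.40810705e+00  6.38601827e-05
  1.30664117e+00 -8.54360096e-01]
```

View pics/w6.png

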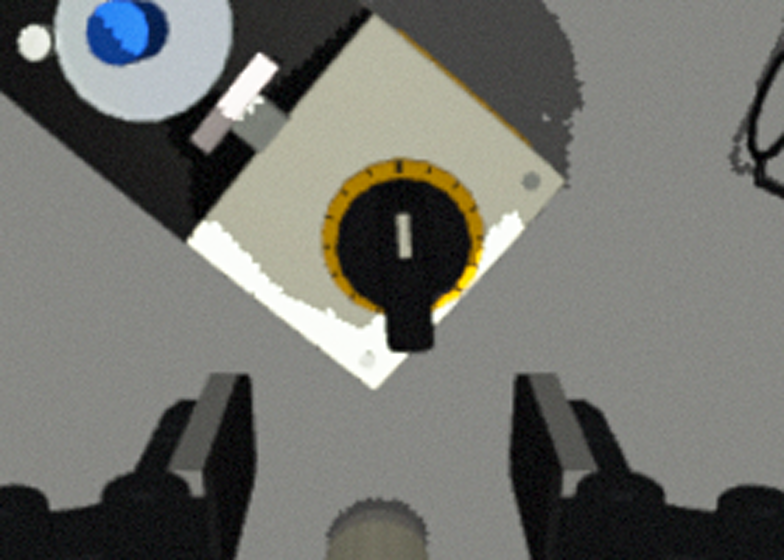

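The bar and white line run vertically in the crop at column ~405, aligned with the tool, and the bold tick is at (399,165) above the ring centre at (403,238). The finger centre is about 5 mm left, which the computed shift corrects.

Emit:
{"method": "move_arm", "body": {"plan": [[[-0.0033,0.0061,0.015],[0,0,0.003]],[[0,0,0.03],[0,0,0]],[[0,0,0.03],[0,0,0]],[[0,0,0.03],[0,0,0]],[[0,0,0.02],[0,0,0]],[[0,0,0.012],[0,0,0]],[[0,0,0.006],[0,0,0]],[[0,0,0.003],[0,0,0]],[[0,0,0],[0,0,0]],[[0,0,0],[0,0,0]]]}}

```text
clock: 10.2
ee_pos: [0.6328, -0.1957, 0.0748]
eef_rot: [0.538, 0.843, 0.0, 0.001]
ft_force: [-0.4, -0.6, 0.6]
width: 0.047
finger_force: 0.0
```

```bash
python3 - <<'E'
from h import *
to([.631,-.195,.073],115)
E
```

```text
clock 10.2 at [ 0.6328 -0.1957  0.0748] yaw 114.89 shift [ 0.0017 -0.0017  0.0023] rows>= 0.06359738208804609
turn [ 0.0005  0.0005 -0.0006] rows>= 0.022627053550797502
```

Emit:
{"method": "move_arm", "body": {"plan": [[[0.0015,-0.0015,0.001],[0,0,0]],[[0,0,0],[0,0,0]],[[0,0,0],[0,0,0]],[[0,0,0],[0,0,0]],[[0,0,0],[0,0,0]],[[0,0,0],[0,0,0]],[[0,0,0],[0,0,0]],[[0,0,0],[0,0,0]]], "gripper": 0, "squeeze": 40}}

```text
clock: 10.87
ee_pos: [0.632, -0.1946, 0.0741]
eef_rot: [0.538, 0.843, 0.001, 0.002]
ft_force: [4.9, 3.0, 4.1]
width: 0.0136
finger_force: 44.3
```

```bash
python3 - <<'E'
from h import *
to([.631,-.195,.073],115)
s=status.read_state();print(s["width"],s["ft_force"],s["ft_torque"],s["joint_positions"][5])
E
```

```text
clock 10.8667 at [ 0.632  -0.1946  0.0741] yaw 114.86 shift [ 0.0001 -0.0013  0.0014] rows>= 0.037053413128202844
turn [ 0.0011  0.0005 -0.0008] rows>= 0.03557329419247238
0.013586892648799176 [4.88540579 3.03422375 4.05967384] [ 0.53799874 -0.72741788  0.0310393 ] -0.8393856731704166
```

Emit:
{"method": "move_arm", "body": {"plan": [[[0,0.0008,0],[0,0,0]],[[0,0,0],[0,0,0.02]],[[0,0,0],[0,0,0.025]],[[0,0,0],[0,0,0.025]],[[0,0,0],[0,0,0.025]],[[0,0,0],[0,0,0.025]],[[0,0,0],[0,0,0]]]}}

```text
clock: 11.45
ee_pos: [0.6323, -0.1945, 0.0741]
eef_rot: [0.688, 0.726, 0.001, 0.001]
ft_force: [3.5, 1.5, 5.0]
width: 0.0138
finger_force: 44.5
```

```bash
cat > t.py <<'E'
from h import *
to([.631,-.195,.073])
s=status.read_state();print(s["width"],s["ft_force"].round(2),s["ft_torque"].round(3),s["joint_positions"][5])
E
python3 t.py
```

```text
clock 11.45 at [ 0.6323 -0.1945  0.0741] yaw 93.12 shift [-0.0006 -0.0016  0.0014] rows>= 0.04268124423185308
0.013762078213037375 [3.5  1.53 5.  ] [ 0.542 -0.689  0.091] -0.4590524337908388
```

Emit:
{"method": "move_arm", "body": {"plan": [[[0,0,0],[0,0,0.025]],[[0,0,0],[0,0,0.025]],[[0,0,0],[0,0,0.01]],[[0,0,0],[0,0,0]]]}}

```text
clock: 11.78
ee_pos: [0.6324, -0.1944, 0.0741]
eef_rot: [0.752, 0.659, 0.001, 0.001]
ft_force: [4.0, 3.3, 6.1]
width: 0.0139
finger_force: 44.5
```

```bash
python3 t.py; python3 - <<'E'
from h import *
f=grab("wrist"); save(f,"w7.png",s=1.25)
E
```

```text
clock 11.7833 at [ 0.6324 -0.1944  0.0741] yaw 82.4 shift [-0.001  -0.0016  0.0014] rows>= 0.044892484691967764
0.013853397886753965 [4.   3.26 6.07] [ 0.555 -0.702 -0.019] -0.2720235898859537
```

View pics/w7.png

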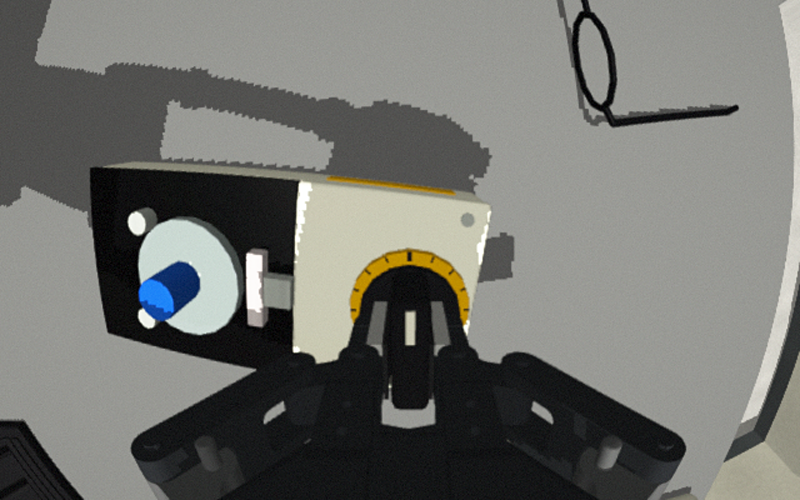

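The jaw at (257,287) still stands clear of the lens at (188,275), so this is free play. The bold tick at (409,256) is still in line with the bar. My picture count is used up, so from here I track ring tick and jaw numerically.

```bash
cat > t.py <<'E'
from h import *
def proj(f,P):
    M=R.from_rotvec(np.ravel(f["rvec"])).as_matrix(); p=P@M.T+np.ravel(f["tvec"])
    n=np.hypot(p[:,0],p[:,1]); k=np.arctan2(n,p[:,2])/np.maximum(n,1e-9)
    return np.c_[f["fx"]*p[:,0]*k+f["cx"],f["fy"]*p[:,1]*k+f["cy"]].astype(np.float32)
def sample(f,P):
    q=proj(f,P); return cv2.remap(f["color"].astype(np.float32),q[None,:,0],q[None,:,1],cv2.INTER_LINEAR)[0]
s=status.read_state(); T=R.from_quat(s["eef_rot"]); xx=T.apply([1,0,0]); yaw=np.arctan2(xx[1],xx[0])
print("clock",s["clock"],"yaw",round(np.degrees(yaw),1),"w",s["width"],"F",s["ft_force"].round(1),"Tz",s["ft_torque"][2].round(3),"q6",s["joint_positions"][5].round(3))
f=cams.grab_frame("wrist")
# ring: angle counter-clockwise of tool x, darkness of the gold band
A=np.radians(np.arange(-70,71,2)); rows=[]
for r in (.0235,.0245,.0255):
    P=np.c_[.6315+r*np.cos(yaw+A),-.195+r*np.sin(yaw+A),np.full(len(A),.046)]; rows.append(sample(f,P)[:,0])
d=np.mean(rows,0); print("ring red -70..70:",*d.astype(int))
# clamp line: brightness along x from nest, offset in y 12 mm, jaw top height
x=np.array([-.965,.262]);y=np.array([-.262,-.965]);n=np.array([.526,-.1667])
S=np.arange(-.050,-.018,.001)
for o in(-.012,.012):
    P=np.c_[n+S[:,None]*x+o*y,np.full(len(S),.05)]; print("jaw -50..-19 y",o,*sample(f,P).mean(1).astype(int))
E
python3 t.py
```

```text
clock 11.8333 yaw 82.5 w 0.012983284021658553 F [3.6 3.2 5.5] Tz -0.028 q6 -0.273
ring red -70..70: 156 172 191 192 192 191 190 190 191 191 180 130 174 191 192 191 192 192 191 192 193 192 138 154 193 191 191 191 192 191 192 193 178 83 22 122 194 194 194 196 193 193 193 194 191 127 141 190 188 186 187 188 187 190 192 193 169 93 157 183 183 180 182 183 186 191 189 190 162 106 160
jaw -50..-19 y -0.012 9 5 8 18 90 89 145 248 250 250 251 251 250 252 144 14 17 55 70 67 77 170 210 208 209 209 208 210 208 209 209 209
jaw -50..-19 y 0.012 7 10 4 19 81 88 110 153 161 163 167 165 165 162 66 4 10 6 10 11 40 157 211 211 210 208 209 210 207 210 211 208
```

Emit:
{"method": "move_arm", "body": {"plan": [[[0,0,0],[0,0,0.025]],[[0,0,0],[0,0,0.03]],[[0,0,0],[0,0,0.025]],[[0,0,0],[0,0,0]]]}}

```text
clock: 12.22
ee_pos: [0.6325, -0.1944, 0.0741]
eef_rot: [0.829, 0.559, 0.002, 0.001]
ft_force: [4.7, 3.2, 4.4]
width: 0.0133
finger_force: 44.4
```

```bash
python3 t.py
```

```text
clock 12.2167 yaw 67.9 w 0.013331303431920872 F [4.7 3.2 4.4] Tz 0.008 q6 -0.019
ring red -70..70: 156 161 183 183 184 186 186 184 184 185 184 146 156 182 185 185 185 186 187 186 186 184 146 143 186 188 185 184 186 186 184 187 167 69 24 128 188 187 189 189 187 187 186 188 181 110 152 188 187 185 183 184 184 186 187 187 152 98 172 179 178 177 178 181 181 184 185 184 134 123 176
jaw -50..-19 y -0.012 7 4 20 73 85 86 131 231 248 248 249 249 248 249 137 30 61 68 65 70 93 187 205 204 203 203 204 202 205 201 202 203
jaw -50..-19 y 0.012 6 8 21 72 87 88 117 147 156 156 161 164 157 159 48 4 6 10 8 37 82 178 201 202 203 204 200 204 203 204 202 203
```

Emit:
{"method": "move_arm", "body": {"plan": [[[0,0,0],[0,0,0.03]],[[0,0,0],[0,0,0.03]],[[0,0,0],[0,0,0.03]],[[0,0,0],[0,0,0]]]}}

```text
clock: 12.6
ee_pos: [0.6327, -0.1944, 0.0741]
eef_rot: [0.9, 0.436, 0.002, 0.001]
ft_force: [4.1, 2.9, 4.6]
width: 0.0135
finger_force: 44.4
```

```bash
python3 t.py
```

```text
clock 12.6 yaw 51.7 w 0.013468028501285575 F [4.1 2.9 4.6] Tz 0.017 q6 0.264
ring red -70..70: 163 155 179 181 182 180 182 182 181 180 181 157 140 176 182 182 182 182 180 182 181 183 159 128 179 182 179 180 181 181 180 181 164 67 22 121 183 183 184 185 183 185 182 185 173 110 165 184 183 182 182 183 183 183 185 183 127 117 178 181 179 178 177 177 180 179 183 173 116 138 177
jaw -50..-19 y -0.012 15 14 44 94 91 96 107 204 243 246 247 247 247 247 238 131 67 70 68 77 132 190 200 198 199 200 200 198 199 198 199 200
jaw -50..-19 y 0.012 23 20 18 19 20 21 22 19 20 23 17 18 16 17 20 21 20 13 19 16 23 15 20 17 19 21 18 17 16 20 20 18
```

Emit:
{"method": "move_arm", "body": {"plan": [[[0,0,0],[0,0,0.03]],[[0,0,0],[0,0,0.03]],[[0,0,0],[0,0,0]]]}}

```text
clock: 12.9
ee_pos: [0.6328, -0.1944, 0.0741]
eef_rot: [0.937, 0.349, 0.002, 0.001]
ft_force: [4.7, 2.5, 4.5]
width: 0.0136
finger_force: 44.4
```

```bash
python3 t.py
```

```text
clock 12.9 yaw 40.9 w 0.013618982031707182 F [4.7 2.5 4.5] Tz 0.013 q6 0.452
ring red -70..70: 163 152 171 179 179 179 178 179 180 179 179 167 137 167 180 180 179 179 179 180 180 180 165 128 177 181 180 178 178 178 179 180 181 95 22 113 183 180 182 182 181 181 180 181 170 122 161 181 181 180 180 182 182 181 182 182 132 121 178 179 180 176 178 178 177 179 180 168 108 148 176
jaw -50..-19 y -0.012 20 19 19 19 17 21 21 16 20 12 17 20 18 20 18 17 17 21 19 19 17 19 18 20 18 18 22 18 18 19 17 23
jaw -50..-19 y 0.012 28 28 25 25 27 29 26 26 29 25 25 29 28 28 26 26 27 20 29 26 26 26 27 23 26 60 120 115 119 147 165 166
```

Emit:
{"method": "move_arm", "body": {"plan": [[[0,0,0],[0,0,0.03]],[[0,0,0],[0,0,0.03]],[[0,0,0],[0,0,0]]]}}

```text
clock: 13.2
ee_pos: [0.6329, -0.1944, 0.0741]
eef_rot: [0.966, 0.26, 0.002, 0.001]
ft_force: [5.3, 2.9, 4.2]
width: 0.0133
finger_force: 44.4
```

```bash
sed -i '/^# clamp/,$d' t.py; python3 t.py
```

```text
clock 13.2 yaw 30.1 w 0.013311319485439302 F [5.3 2.9 4.2] Tz 0.137 q6 0.641
ring red -70..70: 171 171 170 141 157 172 172 173 173 172 173 172 172 172 146 153 173 174 172 172 173 171 173 173 173 134 159 175 173 173 172 171 172 172 170 124 33 48 163 175 176 175 174 175 174 174 174 132 138 174 175 174 174 174 176 175 176 176 138 105 164 175 172 173 171 172 173 172 173 159 89
```

Emit:
{"method": "move_arm", "body": {"plan": [[[0,0,0],[0,0,0.03]],[[0,0,0],[0,0,0.02]],[[0,0,0],[0,0,0]]]}}

```text
clock: 13.5
ee_pos: [0.633, -0.1945, 0.0741]
eef_rot: [0.983, 0.184, 0.002, 0.001]
ft_force: [5.1, 3.2, 5.4]
width: 0.0131
finger_force: 44.3
```

```bash
python3 t.py
```

```text
clock 13.5 yaw 21.2 w 0.013123013036119478 F [5.1 3.2 5.4] Tz 0.038 q6 0.797
ring red -70..70: 167 167 165 165 166 166 167 151 132 161 164 166 165 166 166 165 165 167 148 134 164 167 167 166 167 166 167 167 167 147 138 167 166 167 165 167 164 165 166 144 50 39 128 168 170 169 168 168 168 167 168 142 101 156 168 168 167 168 169 167 168 171 162 102 138 167 166 164 165 166 166
```

```bash
cat > u.py <<'E'
import contextlib,io
with contextlib.redirect_stdout(io.StringIO()):
    from t import *
c=np.array([.6315,-.195]); X=xx[:2]; Y=T.apply([0,1,0])[:2]
ys=np.arange(-.009,.0095,.001)
for r in(.008,.011,.014,.017):
    P=np.c_[c+r*X+ys[:,None]*Y,np.full(len(ys),.09)]; print("line r",r,*sample(f,P).mean(1).astype(int))
t=grab("top"); M=R.from_rotvec(np.ravel(t["rvec"])).as_matrix()
x=np.array([-.965,.262]);y=np.array([-.262,-.965]);n=np.array([.528,-.168]); S=np.arange(-.055,-.015,.0015)
for o in(-.012,0,.012):
    P=np.c_[n+S[:,None]*x+o*y,np.full(len(S),.05)]@M.T+np.ravel(t["tvec"])
    q=np.c_[t["fx"]*P[:,0]/P[:,2]+t["cx"],t["fy"]*P[:,1]/P[:,2]+t["cy"]].astype(np.float32)
    print("top -55.. by 1.5",o,*cv2.remap(t["color"],q[None,:,0],q[None,:,1],1)[0].mean(1).astype(int))
E
python3 u.py
```

```text
line r 0.008 94 26 18 12 15 14 17 14 28 61 60 55 12 14 16 19 12 16 51
line r 0.011 84 35 11 3 12 17 15 13 74 167 167 120 14 11 16 15 8 13 72
line r 0.014 81 78 14 5 15 12 13 17 74 169 169 120 11 16 17 17 8 30 81
line r 0.017 81 83 31 14 11 16 16 14 71 167 165 117 12 13 15 14 13 60 81
top -55.. by 1.5 -0.012 118 122 125 128 130 132 134 137 138 140 141 143 145 146 148 148 151 152 152 154 155 157 159 159 158 160 161
top -55.. by 1.5 0 117 120 123 127 130 132 135 136 138 141 143 144 146 148 148 149 151 152 153 154 154 155 157 158 158 159 159
top -55.. by 1.5 0.012 108 84 62 44 44 44 43 44 47 55 76 103 128 143 150 150 151 151 150 149 148 147 146 146 146 143 141
```

The white line is still parallel to the tool, while the ring tick lags it by 13° (0.23 rad) and the torque has dropped: the clutch has clicked once. I'll turn a touch more for margin.

Emit:
{"method": "move_arm", "body": {"plan": [[[0,0,0],[0,0,0.02]],[[0,0,0],[0,0,0]],[[0,0,0],[0,0,0]]]}}

```text
clock: 13.9
ee_pos: [0.6331, -0.1945, 0.0742]
eef_rot: [0.988, 0.153, 0.002, 0.001]
ft_force: [5.5, 4.4, 4.3]
width: 0.0135
finger_force: 44.3
```

```bash
python3 t.py
```

```text
clock 13.9 yaw 17.6 w 0.013509044158867646 F [5.5 4.4 4.3] Tz 0.023 q6 0.858
ring red -70..70: 156 128 156 167 166 165 165 166 165 164 164 150 124 158 164 164 165 164 163 166 164 165 154 125 159 164 165 165 165 164 165 166 165 152 126 160 166 166 164 163 164 164 165 155 75 39 115 167 167 166 167 168 166 167 166 152 106 153 167 165 166 165 166 166 167 168 162 100 126 165 163
```

Emit:
{"method": "move_arm", "body": {"plan": [[[0,0,0],[0,0,0]],[[0,0,0],[0,0,0]],[[0,0,0],[0,0,0]],[[0,0,0],[0,0,0]],[[0,0,0],[0,0,0]],[[0,0,-0.01],[0,0,0]],[[0,0,-0.02],[0,0,0]],[[0,0,-0.04],[0,0,0]],[[0,0,-0.04],[0,0,0]],[[0,0,-0.04],[0,0,0]],[[0,0,0],[0,0,-0.035]],[[0,0,0],[0,0,-0.035]],[[0,0,0],[0,0,-0.035]],[[0,0,0],[0,0,-0.035]],[[0,0,0],[0,0,-0.035]],[[0,0,0],[0,0,-0.035]],[[0,0,0],[0,0,-0.035]],[[0,0,0],[0,0,-0.035]],[[0,0,0],[0,0,0]],[[0,0,0],[0,0,0]]], "gripper": 0.55}}

```text
clock: 15.62
ee_pos: [0.6309, -0.1946, 0.1935]
eef_rot: [0.829, 0.559, 0.0, 0.0]
ft_force: [0.8, -0.2, -0.5]
width: 0.047
finger_force: 0.0
```

```bash
cat > v.py <<'E'
import contextlib,io
with contextlib.redirect_stdout(io.StringIO()):
    from t import *
print("yaw",np.degrees(yaw),s["ee_pos"],s["ft_force"])
c=np.array([.6315,-.195])
A=np.radians(np.arange(-60,150,3)); 
d=np.mean([sample(f,np.c_[c[0]+r*np.cos(A),c[1]+r*np.sin(A),np.full(len(A),.046)])[:,0] for r in(.0235,.0245,.0255)],0)
print("ring world",*zip(np.degrees(A).round().astype(int)[d<110],d[d<110].astype(int)))
for h in range(-10,60,4):
    a=np.radians(h); l=sample(f,np.array([[c[0]+r*np.cos(a),c[1]+r*np.sin(a),.09] for r in(.011,.014,.017)])).mean()
    if l>60: print("line",h,int(l))
x=np.array([-.965,.262]);y=np.array([-.262,-.965]);n=np.array([.526,-.1667]); S=np.arange(-.045,.04,.001)
for o in(-.0255,-.012,.012,.0255):
    P=np.c_[n+S[:,None]*x+o*y,np.full(len(S),.05)]; print("y",o,*sample(f,P).mean(1).astype(int))
# lens centre by block top
hsv=cv2.cvtColor(f["color"],cv2.COLOR_RGB2HSV); m=cv2.inRange(hsv,(100,120,60),(125,255,255))
k,_,st,ce=cv2.connectedComponentsWithStats(m)
for i in range(1,k):
    if st[i,4]>150: w=world(f,*ce[i],.065,True)[:2]; print("blue",st[i],(w-n)@x,(w-n)@y)
E
python3 v.py
```

```text
yaw 67.9189535466972 [ 0.63089308 -0.19460833  0.19346999] [ 0.78778284 -0.16759496 -0.48650982]
ring world (np.int64(-30), np.int64(74)) (np.int64(-27), np.int64(65)) (np.int64(-24), np.int64(96)) (np.int64(36), np.int64(69))
line 6 87
line 10 158
line 14 177
line 18 150
line 22 66
y -0.0255 6 7 7 7 11 8 9 13 17 23 26 25 22 21 23 21 21 21 22 20 23 23 22 26 32 45 58 69 84 115 151 182 194 193 193 195 196 195 194 193 193 193 192 193 193 193 192 193 193 193 195 194 191 190 187 181 166 133 78 43 50 65 68 80 129 195 230 233 231 231 229 227 227 230 233 212 127 36 18 15 17 18 15 14 13
y -0.012 6 9 9 9 35 66 92 130 146 146 150 170 220 245 239 106 81 153 188 196 194 195 196 195 194 196 195 194 194 192 194 195 193 194 195 195 193 193 193 193 192 192 194 193 191 192 191 190 192 190 192 191 191 192 192 193 192 193 191 191 192 191 191 191 190 191 192 193 197 191 113 51 21 14 14 14 18 11 12 15 16 15 13 14 11
y 0.012 7 7 5 14 40 79 86 127 145 149 151 153 151 137 89 58 118 173 196 194 195 193 193 194 193 192 195 193 195 192 191 190 190 192 192 191 191 191 192 192 190 176 148 103 64 51 61 68 71 74 74 75 76 73 74 71 76 80 80 77 78 76 71 76 98 137 175 194 197 178 124 51 13 8 12 16 15 14 19 14 16 15 15 15 16
y 0.0255 20 18 23 22 20 20 22 24 23 19 18 22 23 22 21 21 23 18 15 20 20 17 17 16 17 18 31 78 123 164 188 193 195 198 197 196 194 194 193 191 193 195 195 192 191 191 194 194 193 194 195 196 197 197 199 198 185 164 133 93 61 62 69 78 141 199 225 231 230 228 228 226 226 229 223 190 121 29 16 13 13 14 16 14 15
blue [198 198  27  27 515] -0.0017029204729529265 0.0002714889445095811
```

```bash
python3 -c "
from h import *
print(ctrl.sign_off())"
```

```text
the job is handed in; nothing more can be done
None
```

I handed the job in at about 16 s. The clear lens lies flat on the small clamp's bed, and the jaw was turned in until the clutch clicked once (knob about 0.37 rad past the ring). Both are let go and the bystanders were not approached. Contact with both posts and the jaw's remaining pressure are inferred from the click and the jaw's position, not measured.

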